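# Stack the drip coffee maker on its teacup

### The job

Set up the drip coffee maker, in this order: stand the teacup with the handle in the middle of the large saucer, seat the steel filter pot on the mouth of the cup, put the press into the pot with its knob up and flat on the bottom, and last fit the lid over the pot. Set each piece down gently, without dropping it, and let go of it before taking the next; keep the stack upright, and leave the tea bowl, sauce dish, tin, jar and spoon where they are.

Things in the scene. Friction and masses are not known exactly. Their poses are not given: they have to be found in the camera images.
- saucer: white ceramic saucer, loose on the counter: the largest round dish, 124 mm across and 13 mm high, with a flat inner floor about 64 mm across that lies 6 mm above its underside. Origin: centre of its underside, z up.
- teacup: white ceramic teacup with a handle, upright: 66 mm across outside from 40 mm up to the rim, narrower below (44 mm foot), 60 mm high, wall 4 mm, mouth 58 mm inside, about 200 g. The ring handle sticks out on its +y side to 59 mm from the axis, 14 to 52 mm up; so grip the outside across its x axis. Origin: centre of its foot, z up.
- filter_pot: steel drip-coffee pot, upright, open on top: cylinder 58 mm across outside, 53 inside, with a flange 84 mm across, 5 to 8 mm up; under it a boss 48 mm across that goes into the cup's mouth until the flange rests on the cup's rim (the pot's origin is then 55 mm above the cup's). Inner floor 8 mm, rim 41 mm up; about 100 g. Origin: centre of its underside, z up.
- press: steel coffee press: a flat disc 46 mm across, 4 mm thick, with an upright 8 mm stem in the middle and a round knob on top, 14 mm across, 44 to 57 mm up (whole height 57 mm), about 50 g; stands knob up. On the pot's floor its origin is 8 mm above the pot's and its knob shows 24 mm above the rim. Origin: centre of the disc's underside, z up.
- filter_lid: steel lid of the coffee pot, a deep cap lying mouth down: cylinder 67 mm across, 36 mm high, with a 12 mm nub 7 mm high on top; about 60 g. Its mouth is 63 mm wide for the lowest 6 mm, then a shoulder narrows it to 52 mm and rests on the pot's rim (origin then 35 mm above the pot's), with room inside for the knob. Origin: centre of its lower rim, z up.
- tea_bowl: small white ceramic tea bowl without a handle, 52 mm across, 38 mm high; has no part in the job. Origin: centre of its underside.
- sauce_dish: small blue ceramic sauce dish, 72 mm across, 20 mm high; has no part in the job. Origin: centre of its underside.
- tin: closed squat food tin with a white top and a green band, 74 mm across, 55 mm high; has no part in the job. Origin: centre of its underside.
- jar: closed glass jar with a steel cap, 64 mm across, 90 mm high, beyond the task's things; has no part in the job. Origin: centre of its underside.
- spoon: wooden spoon, 220 mm long, lying beyond the task's things; has no part in the job. Origin: near the middle of its length, its x axis along it.
Not all that is in view belongs to the job. What is shaped like the filter_pot but red or yellow is not meant.

How it is judged:
By the outcome, as a careful person would: the job done as asked, in the order asked, and still so for the second after the job is handed in, with the robot touching nothing.
It also fails if it takes over 128 s, if anything falls off the work surface, if the arm or the gripper's body presses on something with over 40 N, if the wrist force passes 120 N, or if a joint passes its speed limit or range.

### The arm

A 6-joint arm with a two-finger parallel gripper is mounted at the origin on the work surface. World frame = base frame: x ahead of the robot, y to its left, z up, the work surface at z = 0. Lengths are in m, angles in rad, forces in N, time in s.
With the tool pointing down it reaches from about 0.3 to 0.95 m from the base axis. Payload 3.1 kg.
Tool frame: the origin (TCP) lies where the fingers leave the gripper's body, on its centre line; the fingertips stand 73 mm ahead of it and the grasp point (between the pads) lies 54 mm ahead of it; z points along the fingers, y is the line along which they close (so a half turn about z gives the same grasp; the last joint's range is limited). The gripper opens to 85 mm and grips with 20 to 120 N. Pads are 22 mm wide; open, the fingers measure 114 mm over their backs; the gripper's body (76 mm by 85 mm) begins 54 mm behind the grasp point. The pads swing forward as they close: fully open they stand 13 mm farther back than shut.
Start: joints at [-1.233, 0.308, 1.634, -0, 1.2, -0.07], TCP at [0.248, -0.574, 0.304] pointing down, gripper open.
Joint ranges: [-3.06, 3.06], [-0.79, 1.96], [0.05, 2.63], [-1.19, 4.34], [0.05, 2.64], [-2.94, 2.94]. Speed limits (rad/s): [2.79, 2.79, 3.14, 3.14, 3.14, 3.14].

### API

Orientations are given as a unit quaternion [x, y, z, w].
In Python, from plant import bot gives the robot as it stands.
- The arm moves only by the shell command python3 -m jog 'ROWS'. ROWS is JSON, a list that holds one entry, the list of rows, each a list of 7 numbers: the opening, from 0 (shut) to 1 (fully open), then the shift along the tool's x, y, z in m, then the turn, a rotation vector about the tool's x, y, z in rad. In form: [[[hand, tx, ty, tz, wx, wy, wz], ...]]. A call has 1 to 5 rows; each row is the pose to reach, as a shift and turn from the pose commanded when the call began, along the tool's axes at that moment; what a row does not reach only later rows make up. A row lasts 1/12 s, in which the tool goes at most 41.7 mm and 7.16 degrees, less where a joint would pass 70% of its speed; a pose out of reach is approached as far as the arm can. A call with a gripper value outside its range is refused whole. The fingers move at their own pace and stop on an object; the grip force is fixed at half the most. Time passes only in rows, so rows that repeat a pose let the fingers close. It gives the time, the measured TCP pose, the force, the opening and the grip force at its end, in the units of the state.
- bot.get_state(): the state, without advancing time (a new reading comes with each control period).
- bot.grab_frame(name): name is "scene" or "side" or "wrist"; returns a dict with "pixels" (384x512x3 uint8, red, green, blue), "depth" (384x512 float32, m along the optical axis (not along the pixel's ray), 0 where there is no reading), "fx", "fy", "cx", "cy" (pixels), "R" (3x3) and "t" (3): a world point X has camera coordinates R X + t; the wrist camera has in their place "hand_eye" (4x4, takes a point from camera to tool coordinates, whose origin is the TCP and whose axes are the flange's). Camera axes: x right, y down, z forward; pixel columns grow to the right and rows downward; lengths in m; the calibration is good to about 2 mm. A picture is of the moment at which its call begins: read the wrist's pose just before it.
- bot.sign_off(): hands the job in; it is judged then, once.
The state is a dict: "time_s": time; "joints": joint angles; "dq": joint speeds; "tau": joint torques, N m; "tool_pos": TCP position; "ee_rot": TCP orientation; "wrist_force": force on the tool from outside, world axes, zero at the start; "torque": the same for the moment, N m; "opening": finger opening in m; "gripper_force": force on a finger pad.
Only numpy, scipy, OpenCV 4.12 (cv2) and the standard library are available. Lean on these libraries where they do the work, as an engineer would, in place of code of your own. Each camera call takes 0.05 s, during which the arm holds its last target. There are 200 camera calls.

## Working session

There is one attempt and no reset: what is moved stays moved. The work goes in short steps, Python scripts to look and compute and a shell command to move; the robot and the scene stay as the last step left them, time stands still between calls to the robot, and variables do not carry over. Pictures are saved under pics/ and viewed, at most 14 in all, crops included, and the job is handed in when it is done.

```bash
mkdir -p pics; ls
python3 - <<'E'
from plant import bot
import cv2,numpy as np
for n in("scene","side","wrist"):
    s=bot.get_state()
    f=bot.grab_frame(n); np.savez(f"pics/{n}0.npz",**f,pos=s["tool_pos"],rot=s["ee_rot"])
    cv2.imwrite(f"pics/{n}0.png",f["pixels"][...,::-1])
    print(n,f["fx"],f["fy"],f["cx"],f["cy"],*( [f["R"],f["t"]] if n!="wrist" else [f["hand_eye"]]))
print(s)
E
```

```text
pics
scene 435.57134608850873 435.57134608850873 261.9612237940134 185.34286433054572 [[-0.87087425  0.49147748  0.00528503]
 [ 0.30170084  0.54302606 -0.78364488]
 [-0.38801372 -0.68086165 -0.62118658]] [ 0.45856464 -0.13986477  1.47796793]
side 448.4904875851777 448.4904875851777 253.04717783687568 194.99746445868843 [[-0.83475954 -0.55046269  0.01293589]
 [-0.28085111  0.40545931 -0.86989965]
 [ 0.47360233 -0.72979009 -0.49305908]] [0.44756822 0.20728768 0.78115695]
wrist 312.38363801091106 312.38363801091106 260.29036380178866 193.79538737847102 [[ 1.33580072e-04 -9.57308375e-01 -2.89068602e-01  7.35721318e-02]
 [ 9.99999974e-01  1.82054395e-04 -1.40804391e-04  8.80909295e-04]
 [ 1.87419432e-04 -2.89068575e-01  9.57308374e-01 -7.09984828e-02]
 [ 0.00000000e+00  0.00000000e+00  0.00000000e+00  1.00000000e+00]]
{'time_s': 0.1, 'joints': array([-1.23267182e+00,  3.08962926e-01,  1.63505759e+00,  1.38579145e-05,
        1.19971362e+00, -6.96904726e-02]), 'dq': array([-0.00195956, -0.00034084, -0.00292547, -0.00013595, -0.00036294,
       -0.00015443]), 'tau': array([-9.56394251e-04, -4.16408050e+01, -2.77644879e+01, -1.56564906e-04,
        4.03842627e-03,  2.21287543e-06]), 'tool_pos': array([ 0.24766273, -0.5731866 ,  0.30273453]), 'ee_rot': array([ 9.79282749e-01,  2.02494820e-01, -1.36883671e-04, -1.06197263e-03]), 'wrist_force': array([ 0.0288971 , -0.33254403,  0.36012889]), 'torque': array([-0.00863551, -0.02871347, -0.02617484]), 'gripper_force': 0.0, 'opening': 0.08519284976537206}
```

View pics/scene0.png

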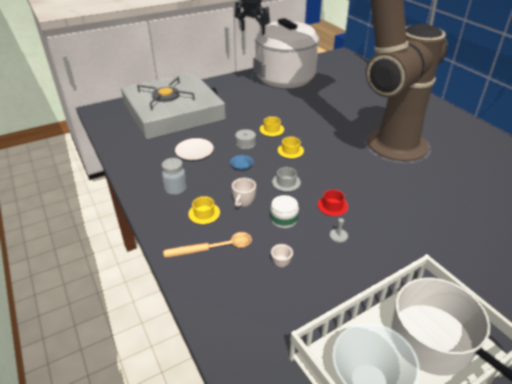

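View pics/side0.png

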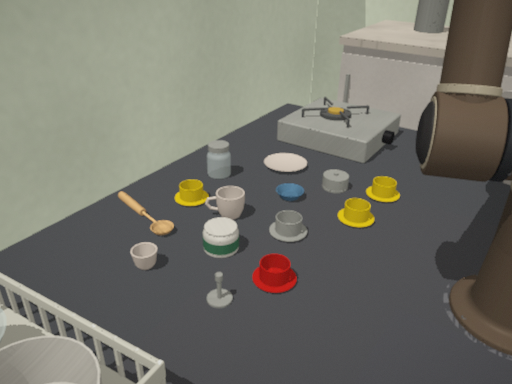

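The steel pot is at scene (286,179) and side (289,225). Four things could be taken for it: yellow at scene (272,126), (291,147) and (204,209), and red at (333,202). 

The other pieces I need, in the scene view:
- **Teacup with handle:** (243,192). The bowl without a handle is at (282,256).
- **Large white saucer:** (194,149). The blue dish is at (241,162).
- **Lid:** (245,138). The tin is at (284,211).
- **Press:** (339,231).

```bash
cat > h.py <<'E'
import numpy as np,cv2
from scipy.optimize import least_squares
from scipy.spatial.transform import Rotation as Ro
def cloud(f):
    d=f["depth"];v,u=np.indices(d.shape);
    p=np.stack([(u-f["cx"])/f["fx"]*d,(v-f["cy"])/f["fy"]*d,d],-1)
    if "hand_eye" in f:
        H=f["hand_eye"];p=p@H[:3,:3].T+H[:3,3]
        p=p@Ro.from_quat(f["rot"]).as_matrix().T+f["pos"]
    else: p=(p-f["t"])@f["R"]
    p[d==0]=np.nan
    return p
def ray(f,u,v):
    r=np.array([(u-f["cx"])/f["fx"],(v-f["cy"])/f["fy"],1.])
    if "hand_eye" in f:
        A=Ro.from_quat(f["rot"]).as_matrix();H=f["hand_eye"]
        return A@H[:3,3]+f["pos"],A@H[:3,:3]@r
    return -f["R"].T@f["t"],f["R"].T@r
def tri(a,b):
    (o,r),(q,s)=a,b; k=np.linalg.lstsq(np.stack([r,-s],1),q-o,rcond=None)[0]
    return (o+k[0]*r+q+k[1]*s)/2,np.linalg.norm(o+k[0]*r-q-k[1]*s)
def circ(xy,r=None):
    c=np.median(xy,0)
    g=(lambda p:np.hypot(*(xy-p[:2]).T)-(r or p[2]))
    return least_squares(g,[*c,r or .03],loss="soft_l1",f_scale=.001).x
E
python3 - <<'E'
from h import *
S=dict(np.load("pics/scene0.npz"));D=dict(np.load("pics/side0.npz"))
for n,a,b in [("saucer",(194,149),(286,162)),("lid",(245,133),(336,175)),("dish",(241,162),(290,193)),("cup",(243,184),(231,194)),("pot",(286,173),(289,217)),("tin",(284,203),(221,230)),("pressknob",(340,222),(219,276)),("bowl",(282,249),(145,250)),("jar",(173,163),(219,147)),("red",(334,196),(275,264)),("y1",(291,143),(357,208)),("y2",(204,204),(192,187)),("y3",(272,122),(384,185))]:
    print(n,*[x.round(4) for x in tri(ray(S,*a),ray(D,*b))],cloud(S)[a[1],a[0]].round(3),cloud(D)[b[1],b[0]].round(3))
C=[cloud(S),cloud(D)]
# top-down map, 1 px = 1.25mm, x 0.2..0.95 down->up, y
m=np.zeros((600,640,3),np.uint8);hm=np.full((600,640),-1.)
for f,c in((S,C[0]),(D,C[1])):
    P=c.reshape(-1,3);col=f["pixels"].reshape(-1,3)
    for p,q in zip(P,col):
        if not np.isfinite(p).all() or p[2]>.15: continue
        i=int((.95-p[0])/.00125);j=int((.4-p[1])/.00125)
        if 0<=i<600 and 0<=j<640 and p[2]>hm[i,j]: 
            hm[i,j]=p[2]; m[max(i-1,0):i+1,max(j-1,0):j+1]=q[::-1]
cv2.imwrite("pics/top.png",m)
s=S["pixels"][105:275,150:370,::-1]
cv2.imwrite("pics/crop0.png",cv2.resize(s,None,fx=3.5,fy=3.5,interpolation=cv2.INTER_CUBIC))
E
```

```text
saucer [ 0.6176 -0.2938  0.0095] 0.002 [ 0.615 -0.301  0.003] [ 0.621 -0.301  0.007]
lid [ 0.447  -0.2561  0.0365] 0.0046 [ 0.451 -0.25   0.044] [ 0.446 -0.252  0.036]
dish [ 0.5196 -0.1455  0.0111] 0.0051 [ 0.514 -0.158  0.004] [ 0.522 -0.148  0.007]
cup [0.5911 0.0078 0.0562] 0.0049 [ 0.58  -0.015  0.039] [ 0.607 -0.012  0.039]
pot [ 0.4446 -0.0017  0.0385] 0.001 [ 0.432 -0.02   0.021] [ 0.455 -0.023  0.024]
tin [0.5297 0.1263 0.0481] 0.0082 [0.53  0.125 0.053] [0.52  0.142 0.056]
pressknob [0.4425 0.2522 0.0494] 0.0022 [0.447 0.258 0.055] [0.436 0.259 0.058]
bowl [0.6158 0.2567 0.0396] 0.005 [0.609 0.245 0.029] [0.633 0.244 0.022]
jar [ 0.7368 -0.1405  0.0847] 0.0063 [ 0.738 -0.137  0.091] [ 0.723 -0.121  0.092]
red [0.386  0.1542 0.0389] 0.001 [0.369 0.135 0.018] [0.399 0.132 0.018]
y1 [ 0.3408 -0.1365  0.0321] 0.0032 [ 0.326 -0.159  0.017] [ 0.35  -0.164  0.013]
y2 [0.7103 0.0071 0.0352] 0.0008 [ 0.702 -0.015  0.015] [ 0.729 -0.014  0.02 ]
y3 [ 0.3274 -0.2814  0.0324] 0.0041 [ 0.312 -0.307  0.018] [nan nan nan]
```

View pics/crop0.png

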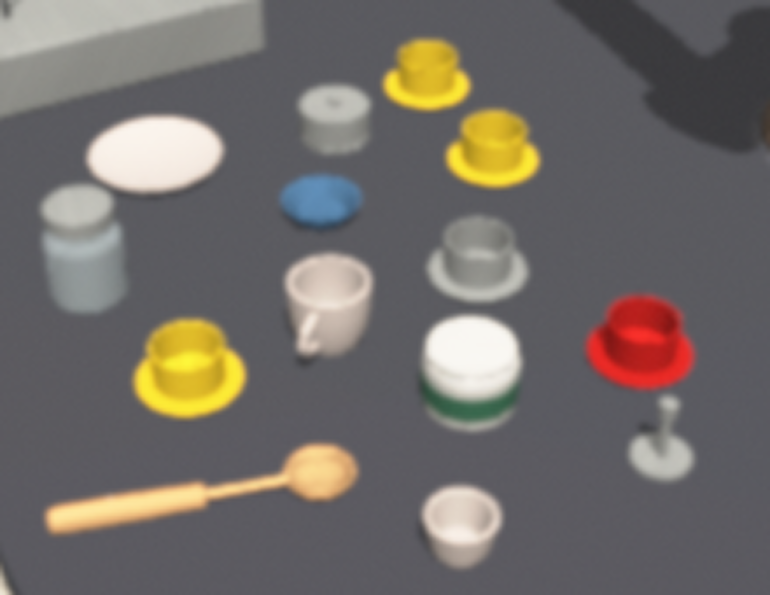

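The crop confirms the steel pot at crop (478,255), which is scene (286,178); it's grey, and the red and yellow ones are clearly different. The cup's handle points down-left at crop (308,335). Next I'll fit rough positions from the two depth views.

Run:
```python
from h import *
S=dict(np.load("pics/scene0.npz"));D=dict(np.load("pics/side0.npz"))
P={}
for n,f in(("S",S),("D",D)):P[n]=cloud(f).reshape(-1,3)
for n,x,y,r,zl,zh in [("saucer",.618,-.30,.062,.006,.02),("lid",.447,-.255,.0335,.012,.032),("cup",.591,0,.033,.04,.058),("pot",.444,-.005,.029,.014,.04),("pressdisc",.442,.252,.023,-.002,.012),("knob",.442,.255,.007,.046,.054)]:
    for k,p in P.items():
        m=(np.hypot(p[:,0]-x,p[:,1]-y)<r+.025)&(p[:,2]>zl)&(p[:,2]<zh); q=p[m]
        if len(q)>5: print(n,k,len(q),"centroid",q.mean(0).round(4),"circ",circ(q[:,:2],r).round(4)[:2], "ztop",np.nanpercentile(p[np.hypot(p[:,0]-x,p[:,1]-y)<r+.01,2],98).round(4))
    if n=="cup":
        for k,p in P.items():
            d=np.hypot(p[:,0]-.590,p[:,1]+.001);m=(d>.042)&(d<.064)&(p[:,2]>.012)&(p[:,2]<.055)
            print("handle",k,m.sum(),p[m].mean(0).round(4))
for n,f in(("S",S),("D",D)):
    p=P[n];m=(abs(p[:,0]-.45)<.3)&(abs(p[:,1])<.3);print("table z",np.nanmedian(p[m,2]).round(4))
```

```text
saucer S 441 centroid [ 0.618  -0.297   0.0097] circ [ 0.6254 -0.2841] ztop 0.0138
saucer D 607 centroid [ 0.6212 -0.2979  0.0105] circ [ 0.6098 -0.2719] ztop 0.0154
lid S 104 centroid [ 0.462  -0.2323  0.0221] circ [ 0.477  -0.2031] ztop 0.0392
lid D 182 centroid [ 0.4376 -0.2306  0.0222] circ [ 0.4475 -0.2554] ztop 0.0406
cup S 229 centroid [0.5957 0.0146 0.0496] circ [0.5952 0.0129] ztop 0.0607
cup D 372 centroid [0.5911 0.0164 0.0494] circ [0.5913 0.0137] ztop 0.0624
handle S 156 [0.605  0.0401 0.0383]
handle D 230 [0.5973 0.0414 0.0396]
pot S 253 centroid [0.4468 0.002  0.0276] circ [0.4461 0.0008] ztop 0.0414
pot D 482 centroid [0.4421 0.0027 0.0277] circ [0.4432 0.0008] ztop 0.043
pressdisc S 660 centroid [0.4442 0.2553 0.0011] circ [0.4426 0.254 ] ztop 0.0567
pressdisc D 1485 centroid [0.4394 0.2555 0.0025] circ [0.4406 0.2541] ztop 0.0584
knob S 12 centroid [0.4461 0.2568 0.05  ] circ [0.4414 0.2535] ztop 0.0589
knob D 26 centroid [0.4377 0.2579 0.0499] circ [0.4344 0.2637] ztop 0.0592
table z 0.0007
table z 0.002
```

```bash
python3 -m jog '[[[1,0.04,-0.01,0,0,0,0.1],[1,0.08,-0.02,0,0,0,0.2],[1,0.12,-0.03,0,0,0,0.3],[1,0.16,-0.04,0,0,0,0.408],[1,0.18,-0.045,0,0,0,0.408]]]'
cat > st.py <<'E'
from plant import bot
from scipy.spatial.transform import Rotation as Ro
s=bot.get_state();print(s["time_s"],s["tool_pos"].round(4),Ro.from_quat(s["ee_rot"]).as_matrix()[:,:2].T.round(4).tolist(),s["opening"],s["wrist_force"].round(1),s["gripper_force"])
E
python3 st.py
```

```text
time_s: 0.57
tool_pos: [0.3981, -0.4579, 0.3035]
ee_rot: [1.0, -0.001, 0.001, -0.001]
wrist_force: [-0.4, 0.2, -0.5]
opening: 0.0851
gripper_force: 0.0
0.5667 [ 0.3981 -0.4579  0.3035] [[1.0, -0.0018, 0.0012], [-0.0018, -1.0, -0.0022]] 0.08513273036702977 [-0.4  0.2 -0.5] 0.0
```

```bash
python3 -m jog '[[[1,0.04,-0.03,0.01,0,0,0],[1,0.08,-0.057,0.02,0,0,0],[1,0.11,-0.08,0.03,0,0,0],[1,0.14,-0.1,0.04,0,0,0],[1,0.17,-0.125,0.04,0,0,0]]]' >/dev/null;python3 -m jog '[[[1,0.02,-0.015,0,0,0,0],[1,0.04,-0.03,0,0,0,0],[1,0.05,-0.033,0,0,0,0],[1,0.05,-0.033,0,0,0,0],[1,0.05,-0.033,0,0,0,0]]]'
cat > look.py <<'E'
import sys
from h import *
from plant import bot
n=sys.argv[1];c=sys.argv[2] if len(sys.argv)>2 else "wrist"
s=bot.get_state();f=bot.grab_frame(c)
np.savez(f"pics/{n}.npz",**f,pos=s["tool_pos"],rot=s["ee_rot"])
cv2.imwrite(f"pics/{n}.png",f["pixels"][...,::-1]);print(s["tool_pos"].round(4))
E
python3 look.py w_saucer
python3 -m jog '[[[1,0,-0.04,0,0,0,0],[1,0,-0.08,0,0,0,0],[1,0,-0.12,0,0,0,0],[1,0,-0.16,0,0,0,0],[1,0,-0.2,0,0,0,0]]]' >/dev/null
python3 -m jog '[[[1,-0.01,-0.04,0,0,0,0],[1,-0.025,-0.08,0,0,0,0],[1,-0.025,-0.11,0,0,0,0],[1,-0.025,-0.11,0,0,0,0],[1,-0.025,-0.11,0,0,0,0]]]'
python3 look.py w_cup
```

```text
time_s: 1.4
tool_pos: [0.6093, -0.3079, 0.2638]
ee_rot: [1.0, 0.0, -0.001, 0.0]
wrist_force: [-0.4, -0.8, 1.2]
opening: 0.0855
gripper_force: 0.0
[ 0.6093 -0.3079  0.2638]
time_s: 2.28
tool_pos: [0.584, 0.0023, 0.2646]
ee_rot: [1.0, 0.001, 0.0, 0.0]
wrist_force: [-0.1, -0.0, 0.4]
opening: 0.0854
gripper_force: 0.0
[0.584  0.0023 0.2646]
```

View pics/w_cup.png

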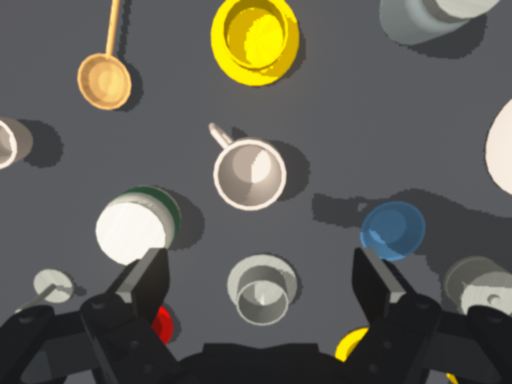

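View pics/w_saucer.png

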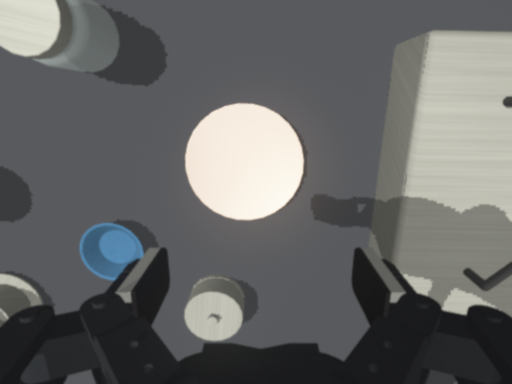

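The wrist view over the cup has its rim centred at (250,174), the handle tip at (215,128), and the steel pot at (262,285), grey with a grey flange. The saucer view has the saucer centre at (244,161) and the lid at (215,305).

```bash
cat >> h.py <<'E'
def onplane(f,uv,z):
    out=[]
    for u,v in uv:
        o,r=ray(f,u,v);out.append((o+r*(z-o[2])/r[2])[:2])
    return np.array(out)
def ring(f,xy,zl,zh,r,pad=.012):
    p=cloud(f).reshape(-1,3);m=(np.hypot(p[:,0]-xy[0],p[:,1]-xy[1])<r+pad)&(p[:,2]>zl)&(p[:,2]<zh)
    q=p[m];e=cv2.minEnclosingCircle(q[:,:2].astype(np.float32))
    return len(q),q.mean(0).round(4),circ(q[:,:2]).round(4),np.round(e[0],4),round(e[1],4),np.percentile(q[:,2],[50,95]).round(4)
E
python3 - <<'E'
from h import *
W=dict(np.load("pics/w_cup.npz"));Q=dict(np.load("pics/w_saucer.npz"))
P=cloud(W).reshape(-1,3)
print("rough cup",onplane(W,[(250,174)],.06),"saucer",onplane(Q,[(244,161)],.013),"pot",onplane(W,[(262,302)],.041),"lid",onplane(Q,[(215,318)],.036),"press",onplane(W,[(53,286)],.004))
print("table",np.nanmedian(P[P[:,2]<.02,2]))
print("cup",ring(W,onplane(W,[(250,174)],.06)[0],.056,.068,.033))
c=ring(W,onplane(W,[(250,174)],.06)[0],.056,.068,.033)[2][:2]
d=np.hypot(P[:,0]-c[0],P[:,1]-c[1]);m=(d>.042)&(d<.064)&(P[:,2]>.012)&(P[:,2]<.056);h=P[m].mean(0)
print("handle",m.sum(),h,np.degrees(np.arctan2(h[1]-c[1],h[0]-c[0])), onplane(W,[(215,128)],.05))
print("pot",ring(W,onplane(W,[(262,302)],.041)[0],.036,.046,.029))
print("saucer",ring(Q,onplane(Q,[(244,161)],.013)[0],.004,.02,.062))
print("lid",ring(Q,onplane(Q,[(215,318)],.036)[0],.03,.04,.0335))
E
```

```text
rough cup [[0.59341949 0.01065053]] saucer [[ 0.62144964 -0.29183496]] pot [[ 0.44465088 -0.00073085]] lid [[ 0.44515763 -0.25746722]] press [[0.44042644 0.25328427]]
table 0.0011161908499356388
cup (1028, array([0.5925, 0.0111, 0.0604]), array([0.5928, 0.0108, 0.0305]), array([0.5924, 0.011 ]), 0.033, array([0.0607, 0.062 ]))
handle 169 [0.63036762 0.0420374  0.04306245] 39.74345930817222 [[0.63338047 0.04204878]]
pot (599, array([ 0.4449, -0.0006,  0.0404]), array([ 0.4453, -0.0008,  0.0275]), array([ 0.4447, -0.0011]), 0.0294, array([0.0411, 0.0428]))
saucer (10695, array([ 0.62  , -0.2919,  0.0095]), array([ 0.6188, -0.292 ,  0.044 ]), array([ 0.6182, -0.2921]), 0.0617, array([0.0091, 0.014 ]))
lid (2347, array([ 0.4514, -0.2562,  0.0367]), array([ 0.4498, -0.256 ,  0.0246]), array([ 0.4483, -0.2557]), 0.0339, array([0.0369, 0.0381]))
```

Positions from the wrist depth agree with the two fixed cameras: cup (0.5926, 0.0110) with its rim at 60 mm and handle direction 40°, saucer (0.6185, -0.292), pot (0.445, -0.001), lid (0.449, -0.256). Next I'll turn and go for the cup.

```bash
python3 -m jog '[[[1,0.009,-0.009,0.01,0,0,-0.12],[1,0.009,-0.009,0.03,0,0,-0.24],[1,0.009,-0.009,0.05,0,0,-0.36],[1,0.009,-0.009,0.07,0,0,-0.48],[1,0.009,-0.009,0.07,0,0,-0.6]]]' >/dev/null;python3 -m jog '[[[1,0,0,0,0,0,-0.098],[1,0,0,0,0,0,-0.098],[1,0,0,0,0,0,-0.098],[1,0,0,0,0,0,-0.098]]]'
cat > rel.py <<'E'
import sys
from h import *
from plant import bot
s=bot.get_state();R=Ro.from_quat(s["ee_rot"]).as_matrix();g=np.array([float(a) for a in sys.argv[1:4]])
print("pos",s["tool_pos"].round(4),"shift",(R.T@(g-s["tool_pos"])).round(4),"yaw",np.degrees(np.arctan2(R[1,0],R[0,0])).round(2),"tilt",R[:2,2].round(4))
E
python3 rel.py .5926 .0110 .096
```

```text
time_s: 3.08
tool_pos: [0.5941, 0.0099, 0.1946]
ee_rot: [0.94, 0.34, 0.0, 0.0]
wrist_force: [-0.4, 0.2, 0.2]
opening: 0.0853
gripper_force: 0.0
pos [0.5941 0.0099 0.1946] shift [-0.0005 -0.0019  0.0986] yaw 39.75 tilt [ 0.0007 -0.0003]
```

```bash
python3 -m jog '[[[1,-0.0005,-0.002,0.04,0,0,0],[1,-0.0005,-0.002,0.07,0,0,0],[1,-0.0005,-0.002,0.09,0,0,0],[1,-0.0005,-0.002,0.0985,0,0,0],[1,-0.0005,-0.002,0.0985,0,0,0]]]'; python3 rel.py .5926 .0110 .096
python3 -m jog '[[[0.78,0,0,0,0,0,0],[0.74,0,0,0,0,0,0],[0.7,0,0,0,0,0,0],[0.6,0,0,0,0,0,0],[0.5,0,0,0,0,0,0]]]'
python3 -m jog '[[[0.4,0,0,0,0,0,0],[0.4,0,0,0,0,0,0],[0.4,0,0,0,0,0,0]]]'
```

```text
time_s: 3.5
tool_pos: [0.5904, 0.0123, 0.0935]
ee_rot: [0.94, 0.341, -0.002, -0.001]
wrist_force: [0.1, -0.1, -0.3]
opening: 0.0856
gripper_force: 0.0
pos [0.5904 0.0123 0.0935] shift [ 0.0008  0.0024 -0.0025] yaw 39.9 tilt [-0.0047  0.0001]
time_s: 3.92
tool_pos: [0.5939, 0.0125, 0.098]
ee_rot: [0.94, 0.342, 0.002, 0.001]
wrist_force: [0.8, -1.3, 5.4]
opening: 0.0637
gripper_force: 67.1
time_s: 4.17
tool_pos: [0.5939, 0.0125, 0.0979]
ee_rot: [0.94, 0.342, 0.002, 0.001]
wrist_force: [0.4, -0.5, 6.8]
opening: 0.0628
gripper_force: 67.2
```

```bash
python3 -m jog '[[[0.4,0,0,-0.005,0,0,0],[0.4,0,0,-0.012,0,0,0],[0.4,0,0,-0.02,0,0,0],[0.4,0,0,-0.03,0,0,0],[0.4,0,0,-0.03,0,0,0]]]'; python3 look.py side1 side; python3 -c "
from h import *
D=dict(np.load('pics/side1.npz'));
print(ring(D,(.5926,.011),.07,.11,.033))
i=D['pixels'][140:260,150:320,::-1];cv2.imwrite('pics/side1c.png',cv2.resize(i,None,fx=4,fy=4,interpolation=2))"
```

```text
time_s: 4.58
tool_pos: [0.5935, 0.0126, 0.1281]
ee_rot: [0.94, 0.342, 0.002, 0.001]
wrist_force: [1.3, 0.5, -2.1]
opening: 0.0634
gripper_force: 66.4
[0.5935 0.0126 0.1281]
(408, array([0.5871, 0.0215, 0.083 ]), array([0.5903, 0.0137, 0.0315]), array([0.5929, 0.0147]), 0.0427, array([0.0831, 0.0925]))
```

View pics/side1c.png

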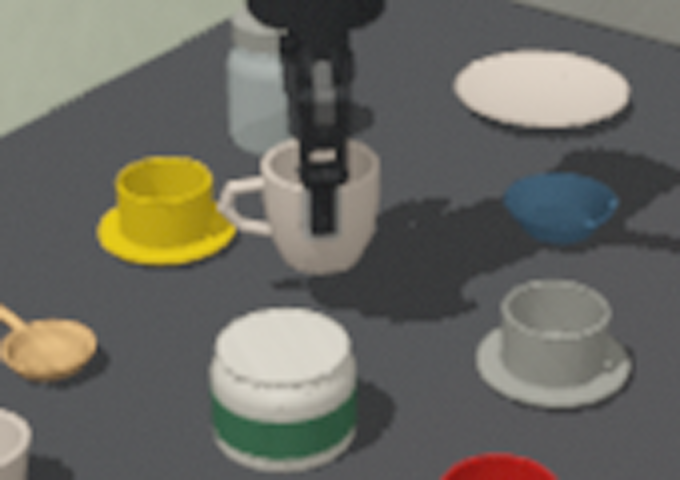

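The cup hangs upright and clear: crop (320,210), foot off the table, handle free at (240,205). Next I'll carry it to the saucer.

```bash
python3 -m jog '[[[0.4,-0.008,0.012,-0.012,0,0,0],[0.4,-0.025,0.035,-0.022,0,0,0],[0.4,-0.045,0.064,-0.022,0,0,0],[0.4,-0.065,0.093,-0.022,0,0,0],[0.4,-0.087,0.124,-0.022,0,0,0]]]'>/dev/null; python3 -m jog '[[[0.4,-0.02,0.029,0,0,0,0],[0.4,-0.045,0.064,0,0,0,0],[0.4,-0.068,0.097,0,0,0,0],[0.4,-0.083,0.118,0,0,0,0],[0.4,-0.088,0.125,0,0,0,0]]]' >/dev/null;  python3 -m jog '[[[0.4,0,0,0,0,0,0],[0.4,0,0,0,0,0,0],[0.4,0,0,0,0,0,0]]]'; python3 rel.py .6198 -.2909 .108
```

```text
time_s: 5.72
tool_pos: [0.6173, -0.2892, 0.1472]
ee_rot: [0.94, 0.342, -0.001, -0.001]
wrist_force: [0.1, 0.6, -2.9]
opening: 0.0633
gripper_force: 66.8
pos [ 0.6173 -0.2892  0.1472] shift [0.0008 0.003  0.0392] yaw 40.01 tilt [-0.0017  0.0017]
```

```bash
python3 -m jog '[[[0.4,0.001,0.003,0.01,0,0,0],[0.4,0.001,0.003,0.02,0,0,0],[0.4,0.001,0.003,0.028,0,0,0],[0.4,0.001,0.003,0.032,0,0,0],[0.4,0.001,0.003,0.032,0,0,0]]]'; python3 rel.py .6198 -.2909 .108
python3 -m jog '[[[0.4,0,0,0.002,0,0,0],[0.4,0,0,0.004,0,0,0],[0.4,0,0,0.004,0,0,0]]]'; python3 rel.py .6198 -.2909 .108
```

```text
time_s: 6.13
tool_pos: [0.6193, -0.2908, 0.113]
ee_rot: [0.94, 0.342, -0.002, -0.002]
wrist_force: [-0.4, -0.7, -2.7]
opening: 0.0632
gripper_force: 66.8
pos [ 0.6193 -0.2908  0.113 ] shift [0.0003 0.0004 0.005 ] yaw 40.04 tilt [-0.0042  0.0023]
time_s: 6.38
tool_pos: [0.6207, -0.2923, 0.1117]
ee_rot: [0.94, 0.342, 0.0, 0.0]
wrist_force: [-0.5, 0.5, -2.7]
opening: 0.0631
gripper_force: 66.8
pos [ 0.6207 -0.2923  0.1117] shift [ 0.0002 -0.0017  0.0037] yaw 39.98 tilt [ 0. -0.]
```

```bash
for i in 1; do python3 -m jog '[[[0.4,0,0,0.001,0,0,0],[0.4,0,0,0.002,0,0,0],[0.4,0,0,0.002,0,0,0]]]'|grep -E "pos|force"; python3 -m jog '[[[0.4,0,0,0.001,0,0,0],[0.4,0,0,0.001,0,0,0]]]'|grep -E "pos|force";python3 -m jog '[[[0.4,0,0,0.001,0,0,0],[0.4,0,0,0.001,0,0,0]]]'|grep -E "pos|force";python3 -m jog '[[[0.4,0,0,0.001,0,0,0],[0.4,0,0,0.001,0,0,0]]]'|grep -E "pos|force"; done
```

```text
tool_pos: [0.6207, -0.2923, 0.1099]
wrist_force: [-0.2, 0.4, -1.8]
gripper_force: 66.8
tool_pos: [0.6206, -0.2923, 0.1087]
wrist_force: [0.3, -0.2, -2.6]
gripper_force: 66.8
tool_pos: [0.6206, -0.2922, 0.1076]
wrist_force: [0.5, -1.3, -2.8]
gripper_force: 66.8
tool_pos: [0.6206, -0.2922, 0.1066]
wrist_force: [-0.3, -1.2, -2.4]
gripper_force: 66.8
```

```bash
python3 -m jog '[[[0.4,0,0,0.001,0,0,0],[0.4,0,0,0.001,0,0,0]]]'|grep -E "pos|t_force";python3 -m jog '[[[0.4,0,0,0.001,0,0,0],[0.4,0,0,0.001,0,0,0]]]'|grep -E "pos|t_force";python3 -m jog '[[[0.4,0,0,0.001,0,0,0],[0.4,0,0,0.001,0,0,0]]]'|grep -E "pos|t_force"
```

```text
tool_pos: [0.6206, -0.2922, 0.1055]
wrist_force: [0.3, 0.0, -2.5]
tool_pos: [0.6206, -0.2922, 0.1046]
wrist_force: [-0.3, 0.4, -2.9]
tool_pos: [0.6208, -0.2923, 0.1041]
wrist_force: [-0.3, -0.5, -0.8]
```

```bash
python3 -m jog '[[[0.4,0,0,0.0008,0,0,0],[0.4,0,0,0.0008,0,0,0]]]'|grep -E "pos|t_force"; python3 -m jog '[[[0.76,0,0,0.0008,0,0,0],[0.8,0,0,0.0008,0,0,0],[0.85,0,0,0,0,0,0],[1,0,0,0,0,0,0],[1,0,0,0,0,0,0]]]'; python3 -m jog '[[[1,0,0,-0.01,0,0,0],[1,0,0,-0.03,0,0,0],[1,0,0,-0.06,0,0,0],[1,0,0,-0.1,0,0,0],[1,0,0,-0.13,0,0,0]]]'; python3 -m jog '[[[1,0,0,-0.03,0,0,0],[1,0,0,-0.03,0,0,0],[1,0,0,-0.03,0,0,0]]]' >/dev/null; python3 look.py w_placed
python3 - <<'E'
from h import *
W=dict(np.load("pics/w_placed.npz"))
print(ring(W,(.619,-.292),.058,.075,.033))
p=cloud(W).reshape(-1,3);m=(np.hypot(p[:,0]-.6185,p[:,1]+.292)<.08)&(p[:,2]>.005)&(p[:,2]<.02);q=p[m]
d=np.hypot(q[:,0]-.6185,q[:,1]+.292);print(np.histogram(d,bins=np.arange(.03,.08,.004)), circ(q[d>.057][:,:2]),cv2.minEnclosingCircle(q[:,:2].astype(np.float32)))
E
```

```text
tool_pos: [0.6208, -0.2924, 0.104]
wrist_force: [-2.8, 0.9, 3.9]
time_s: 8.22
tool_pos: [0.6209, -0.2924, 0.103]
ee_rot: [0.94, 0.342, 0.0, 0.0]
wrist_force: [-0.1, 0.2, 0.2]
opening: 0.0854
gripper_force: 0.0
time_s: 8.63
tool_pos: [0.6212, -0.2925, 0.2361]
ee_rot: [0.94, 0.342, 0.001, 0.001]
wrist_force: [0.3, -1.1, 0.0]
opening: 0.0857
gripper_force: 0.0
[ 0.6223 -0.2931  0.2674]
(1199, array([ 0.6196, -0.2947,  0.0655]), array([ 0.6207, -0.2938,  0.0305]), array([ 0.6245, -0.2908]), 0.0381, array([0.0664, 0.0678]))
(array([ 246,  354,  483,  602,  761,  945, 1232, 1116,    1,    0,    0,
          0]), array([0.03 , 0.034, 0.038, 0.042, 0.046, 0.05 , 0.054, 0.058, 0.062,
       0.066, 0.07 , 0.074, 0.078])) [ 0.61847725 -0.29193604  0.05918445] ((0.6181941628456116, -0.29199501872062683), 0.0618685781955719)
```

View pics/w_placed.png

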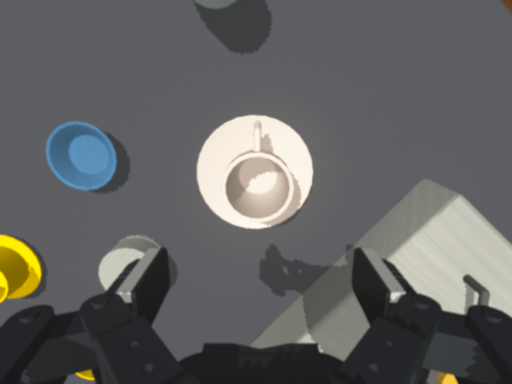

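The cup stands upright in the saucer: cup at (259,186), saucer at (255,172), about 3 mm off centre. The handle is free, so on to the steel pot.

```bash
python3 -m jog '[[[1,0.006,-0.04,0,0,0,0.12],[1,0.012,-0.08,0,0,0,0.24],[1,0.018,-0.12,0,0,0,0.36],[1,0.024,-0.16,0,0,0,0.48],[1,0.03,-0.2,0,0,0,0.6]]]' >/dev/null; python3 -m jog '[[[1,0,0,0,0,0,0.098],[1,0,0,0,0,0,0.098],[1,0,0,0,0,0,0.098]]]' >/dev/null; python3 rel.py .445 -.001 .26; python3 -c "
from h import *
W=dict(np.load('pics/w_placed.npz'));print(ring(W,(.6207,-.2938),.063,.072,.033,.003))"
```

```text
pos [ 0.5146 -0.1194  0.2618] shift [-0.0692 -0.1186  0.0019] yaw 0.18 tilt [-0.0017  0.0002]
(996, array([ 0.6205, -0.2941,  0.0665]), array([ 0.6203, -0.2941,  0.0306]), array([ 0.62  , -0.2944]), 0.033, array([0.0667, 0.0679]))
```

```bash
python3 -m jog '[[[1,-0.02,-0.034,0,0,0,0],[1,-0.04,-0.068,0,0,0,0],[1,-0.06,-0.1,0,0,0,0],[1,-0.069,-0.1185,0,0,0,0],[1,-0.069,-0.1185,0,0,0,0]]]' >/dev/null; python3 -m jog '[[[1,0,0,0,0,0,0],[1,0,0,0,0,0,0]]]' >/dev/null; python3 look.py w_pot; python3 rel.py .445 -.001 .1
python3 - <<'E'
from h import *
W=dict(np.load("pics/w_pot.npz"));print(ring(W,(.445,-.001),.035,.048,.029,.004)); print(ring(W,(.445,-.001),.005,.012,.042,.004)); print("press",ring(W,(.441,.254),.002,.008,.023,.004))
E
```

```text
[ 0.4475 -0.0022  0.2632]
pos [ 0.4475 -0.0023  0.2632] shift [-0.0027 -0.0014  0.1632] yaw -0.03 tilt [ 0.001  -0.0006]
(620, array([ 0.4435, -0.0008,  0.0408]), array([ 0.4448, -0.0008,  0.0273]), array([ 0.444 , -0.0008]), 0.0292, array([0.0415, 0.0429]))
(3447, array([ 0.4495, -0.0009,  0.009 ]), array([ 0.4529, -0.001 ,  0.0277]), array([ 0.4441, -0.0008]), 0.0421, array([0.009 , 0.0102]))
press (1303, array([0.4427, 0.2501, 0.0049]), array([0.4416, 0.2525, 0.0171]), array([0.441 , 0.2538]), 0.0268, array([0.0049, 0.0062]))
```

```bash
python3 -m jog '[[[1,-0.003,-0.001,0.03,0,0,0],[1,-0.003,-0.001,0.06,0,0,0],[1,-0.003,-0.001,0.09,0,0,0],[1,-0.003,-0.001,0.12,0,0,0],[1,-0.003,-0.001,0.13,0,0,0]]]' >/dev/null; python3 -m jog '[[[1,0,0,0,0,0,0],[1,0,0,0,0,0,0],[1,0,0,0,0,0,0]]]' >/dev/null; python3 rel.py .4442 -.0008 .082
```

```text
pos [ 0.445  -0.0008  0.1344] shift [-0.001  -0.      0.0524] yaw -0.04 tilt [ 0.0032 -0.0004]
```

```bash
python3 -m jog '[[[1,-0.001,0,0.02,0,0,0],[1,-0.001,0,0.04,0,0,0],[1,-0.001,0,0.05,0,0,0],[1,-0.001,0,0.052,0,0,0],[1,-0.001,0,0.052,0,0,0]]]'; python3 rel.py .4442 -.0008 .082
python3 -m jog '[[[0.75,0,0,0,0,0,0],[0.68,0,0,0,0,0,0],[0.62,0,0,0,0,0,0],[0.5,0,0,0,0,0,0],[0.4,0,0,0,0,0,0]]]'
python3 -m jog '[[[0.4,0,0,0,0,0,0],[0.4,0,0,0,0,0,0],[0.4,0,0,0,0,0,0]]]'
```

```text
time_s: 11.32
tool_pos: [0.4427, -0.0003, 0.0814]
ee_rot: [1.0, -0.0, 0.0, 0.0]
wrist_force: [-0.3, -0.7, 0.3]
opening: 0.0854
gripper_force: 0.0
pos [ 4.427e-01 -3.000e-04  8.140e-02] shift [ 0.0015  0.0005 -0.0006] yaw -0.0 tilt [ 0.0005 -0.0001]
time_s: 11.73
tool_pos: [0.4435, -0.0003, 0.0825]
ee_rot: [1.0, 0.0, 0.001, 0.0]
wrist_force: [-0.6, -0.2, 5.4]
opening: 0.0561
gripper_force: 63.6
time_s: 11.98
tool_pos: [0.4435, -0.0004, 0.0825]
ee_rot: [1.0, 0.0, 0.001, 0.0]
wrist_force: [-0.8, 0.1, 5.0]
opening: 0.0556
gripper_force: 63.6
```

```bash
python3 -m jog '[[[0.4,0,0,-0.005,0,0,0],[0.4,0,0,-0.015,0,0,0],[0.4,0,0,-0.035,0,0,0],[0.4,0.01,0.017,-0.06,0,0,0],[0.4,0.025,0.042,-0.08,0,0,0]]]'; python3 -m jog '[[[0.4,0.018,0.03,-0.03,0,0,0],[0.4,0.036,0.06,-0.04,0,0,0],[0.4,0.054,0.09,-0.04,0,0,0],[0.4,0.072,0.12,-0.04,0,0,0],[0.4,0.088,0.147,-0.04,0,0,0]]]'>/dev/null; python3 -m jog '[[[0.4,0.018,0.03,0,0,0,0],[0.4,0.036,0.06,0,0,0,0],[0.4,0.054,0.09,0,0,0,0],[0.4,0.063,0.105,0,0,0,0],[0.4,0.063,0.105,0,0,0,0]]]'>/dev/null;python3 -m jog '[[[0.4,0,0,0,0,0,0],[0.4,0,0,0,0,0,0],[0.4,0,0,0,0,0,0]]]'; python3 rel.py .6196 -.2942 .1435; python3 look.py w_carry; python3 look.py s_carry scene; python3 look.py d_carry side
```

```text
time_s: 12.4
tool_pos: [0.4657, -0.0411, 0.1623]
ee_rot: [1.0, 0.001, -0.001, -0.001]
wrist_force: [1.1, 0.3, -1.4]
opening: 0.0557
gripper_force: 63.7
time_s: 13.48
tool_pos: [0.6173, -0.2928, 0.2008]
ee_rot: [1.0, 0.0, -0.001, -0.001]
wrist_force: [0.0, -0.1, -0.8]
opening: 0.0557
gripper_force: 63.8
pos [ 0.6173 -0.2928  0.2008] shift [0.0024 0.0015 0.0573] yaw 0.04 tilt [-0.0015  0.0012]
[ 0.6173 -0.2928  0.2008]
[ 0.6174 -0.2928  0.2009]
[ 0.6176 -0.2928  0.201 ]
```

Run:
```python
from h import *
for n in("w_carry","s_carry","d_carry"):
    W=dict(np.load(f"pics/{n}.npz"));p=cloud(W).reshape(-1,3)
    m=(np.hypot(p[:,0]-.6173,p[:,1]+.2928)<.05)&(p[:,2]>.110)&(p[:,2]<.132);q=p[m]
    print(n,m.sum(),(cv2.minEnclosingCircle(q[:,:2].astype(np.float32)),q[:,2].max(),circ(q[:,:2],.042)) if m.sum()>5 else "")
i=dict(np.load("pics/w_carry.npz"))["pixels"];j=dict(np.load("pics/d_carry.npz"))["pixels"]
cv2.imwrite("pics/carry.png",np.vstack([np.hstack([cv2.resize(i[100:340,100:420],(400,300)),cv2.resize(j[60:240,190:430],(400,300),interpolation=2)])])[...,::-1])
```

```text
w_carry 11429 (((0.6205955743789673, -0.2933831810951233), 0.04166828840970993), np.float64(0.1319978372213185), array([ 0.65350047, -0.2934848 ,  0.042     ]))
s_carry 148 (((0.6204099655151367, -0.29138943552970886), 0.04439448192715645), np.float64(0.13156946084954343), array([ 0.61706245, -0.30077351,  0.042     ]))
d_carry 149 (((0.6147230267524719, -0.2911544740200043), 0.04323704168200493), np.float64(0.13195473686208878), array([ 0.62090862, -0.29885234,  0.042     ]))
```

View pics/carry.png

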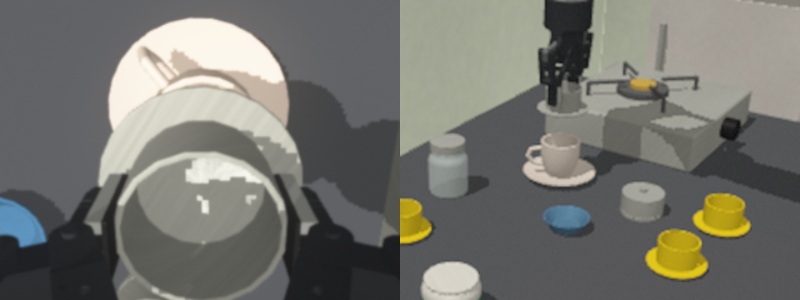

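The pot hangs level above the cup: left panel, rim at (200,225); right panel, cup below at (560,155). Descending now.

```bash
python3 -m jog '[[[0.4,0.0015,0.001,0.01,0,0,0],[0.4,0.0015,0.001,0.022,0,0,0],[0.4,0.0015,0.001,0.034,0,0,0],[0.4,0.0015,0.001,0.042,0,0,0],[0.4,0.0015,0.001,0.042,0,0,0]]]'; python3 -m jog '[[[0.4,0,0,0.003,0,0,0],[0.4,0,0,0.006,0,0,0],[0.4,0,0,0.009,0,0,0],[0.4,0,0,0.009,0,0,0],[0.4,0,0,0.009,0,0,0]]]'; python3 rel.py .6188 -.2938 .1435
```

```text
time_s: 14.05
tool_pos: [0.6175, -0.2941, 0.1547]
ee_rot: [1.0, -0.0, -0.003, -0.002]
wrist_force: [-0.2, -0.3, -0.5]
opening: 0.0557
gripper_force: 63.8
time_s: 14.47
tool_pos: [0.6197, -0.2953, 0.1501]
ee_rot: [1.0, -0.0, 0.0, 0.0]
wrist_force: [-0.9, 0.1, -1.3]
opening: 0.0557
gripper_force: 63.8
pos [ 0.6197 -0.2953  0.1501] shift [-0.0009 -0.0015  0.0066] yaw -0.01 tilt [ 0.0002 -0.0001]
```

```bash
python3 -m jog '[[[0.4,-0.001,-0.0015,0.002,0,0,0],[0.4,-0.001,-0.0015,0.004,0,0,0],[0.4,-0.001,-0.0015,0.004,0,0,0]]]'|grep -E "pos|t_force";for_=1; python3 -m jog '[[[0.4,0,0,0.001,0,0,0],[0.4,0,0,0.001,0,0,0]]]'|grep -E "pos|t_force";python3 -m jog '[[[0.4,0,0,0.001,0,0,0],[0.4,0,0,0.001,0,0,0]]]'|grep -E "pos|t_force"; python3 -m jog '[[[0.4,0,0,0.001,0,0,0],[0.4,0,0,0.001,0,0,0]]]'|grep -E "pos|t_force"
```

```text
tool_pos: [0.6184, -0.2935, 0.1456]
wrist_force: [0.3, 0.3, -0.8]
tool_pos: [0.6186, -0.2937, 0.1448]
wrist_force: [0.1, 0.9, -0.2]
tool_pos: [0.6186, -0.2937, 0.1438]
wrist_force: [-0.2, -0.8, -0.4]
tool_pos: [0.6189, -0.2938, 0.1436]
wrist_force: [-0.2, 0.7, 2.4]
```

Contact came at 0.1436 m, against the 0.1435 m I predicted for a seated pot. Releasing and looking.

```bash
python3 -m jog '[[[0.4,0,0,0.0005,0,0,0],[0.66,0,0,0.0005,0,0,0],[0.72,0,0,0.0005,0,0,0],[0.85,0,0,0,0,0,0],[1,0,0,0,0,0,0]]]'; python3 -m jog '[[[1,0,0,0,0,0,0],[1,0,0,-0.01,0,0,0],[1,0,0,-0.03,0,0,0],[1,0,0,-0.06,0,0,0],[1,0,0,-0.09,0,0,0]]]' >/dev/null; python3 -m jog '[[[1,0,0,-0.03,0,0,0],[1,0,0,-0.04,0,0,0],[1,0,0,-0.04,0,0,0],[1,0,0,-0.04,0,0,0],[1,0,0,-0.04,0,0,0]]]' |grep pos; python3 look.py w_pp; python3 look.py d_pp side
python3 - <<'E'
from h import *
W=dict(np.load("pics/w_pp.npz"))
print(ring(W,(.6203,-.294),.095,.11,.029,.006));print("flange",ring(W,(.6203,-.294),.064,.076,.042,.004));print("cupsaucer",ring(W,(.6182,-.292),.005,.018,.062,.004))
i=W["pixels"];j=dict(np.load("pics/d_pp.npz"))["pixels"]
cv2.imwrite("pics/pp.png",np.hstack([cv2.resize(i[60:300,100:420],(400,300)),cv2.resize(j[100:190,230:350],(400,300),interpolation=2)])[...,::-1])
E
```

```text
time_s: 15.63
tool_pos: [0.6185, -0.2937, 0.1426]
ee_rot: [1.0, -0.0, -0.0, -0.0]
wrist_force: [-0.5, -0.3, 0.5]
opening: 0.0823
gripper_force: 0.0
tool_pos: [0.6175, -0.2932, 0.2706]
[ 0.6175 -0.2932  0.2706]
[ 0.6173 -0.2931  0.27  ]
(983, array([ 0.6183, -0.2951,  0.1013]), array([ 0.6206, -0.295 ,  0.0273]), array([ 0.62 , -0.295]), 0.0291, array([0.1024, 0.1037]))
flange (4803, array([ 0.6261, -0.295 ,  0.0701]), array([ 0.6289, -0.2949,  0.0274]), array([ 0.6199, -0.2949]), 0.0421, array([0.07  , 0.0714]))
cupsaucer (3445, array([ 0.6436, -0.2883,  0.0117]), array([ 0.6132, -0.2931,  0.0561]), array([ 0.6183, -0.292 ]), 0.0617, array([0.0121, 0.0144]))
```

View pics/pp.png

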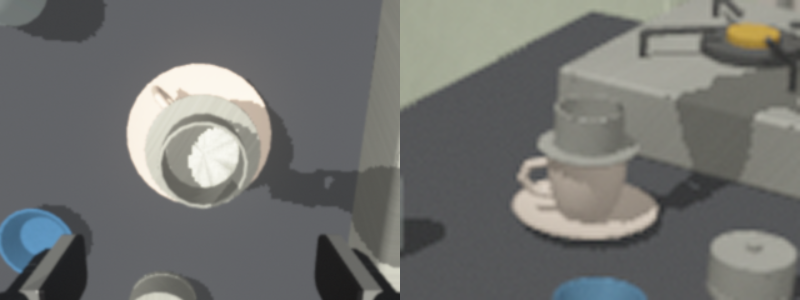

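The pot sits level on the cup: left panel, rim at (203,165); right panel, flange at (588,147). Rim height is 0.1024 m and flange 0.070 m, centre (0.620, -0.295). Now the press.

```bash
python3 -m jog '[[[1,-0.012,-0.037,0,0,0,0],[1,-0.024,-0.074,0,0,0,0],[1,-0.036,-0.111,0,0,0,0],[1,-0.048,-0.148,0,0,0,0],[1,-0.06,-0.185,0,0,0,0]]]' >/dev/null; python3 -m jog '[[[1,-0.012,-0.037,0,0,0,0],[1,-0.024,-0.074,0,0,0,0],[1,-0.036,-0.111,0,0,0,0],[1,-0.048,-0.148,0,0,0,0],[1,-0.06,-0.185,0,0,0,0]]]' >/dev/null;python3 -m jog '[[[1,-0.012,-0.037,0,0,0,0],[1,-0.024,-0.074,0,0,0,0],[1,-0.036,-0.111,0,0,0,0],[1,-0.048,-0.148,0,0,0,0],[1,-0.057,-0.177,0,0,0,0]]]' >/dev/null; python3 -m jog '[[[0.6,0,0,0,0,0,0],[0.6,0,0,0,0,0,0],[0.6,0,0,0,0,0,0],[0.6,0,0,0,0,0,0]]]'; python3 look.py w_press;python3 - <<'E'
from h import *
W=dict(np.load("pics/w_press.npz"));print("press",ring(W,(.441,.2535),.002,.009,.023,.006));print("knob",ring(W,(.441,.2535),.042,.062,.007,.008))
E
```

```text
time_s: 18.15
tool_pos: [0.4417, 0.2522, 0.2721]
ee_rot: [1.0, -0.001, -0.001, 0.001]
wrist_force: [-0.0, -0.0, 0.0]
opening: 0.0511
gripper_force: 0.0
[0.4417 0.2522 0.2721]
press (1150, array([0.4442, 0.2526, 0.0048]), array([0.4396, 0.2526, 0.0177]), array([0.441 , 0.2532]), 0.0289, array([0.0049, 0.0061]))
knob (196, array([0.4428, 0.2526, 0.0568]), array([0.4426, 0.2526, 0.0051]), array([0.4417, 0.2528]), 0.0071, array([0.0577, 0.0591]))
```

View pics/w_press.png

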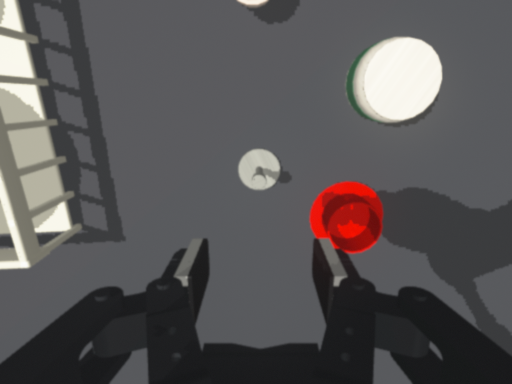

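The press stands at (259,168) with its knob at (259,177), and the red pot is clear of the fingers at (348,217). Descending onto the knob.

```bash
python3 -m jog '[[[0.6,0,-0.0005,0.03,0,0,0],[0.6,0,-0.0005,0.06,0,0,0],[0.6,0,-0.0005,0.09,0,0,0],[0.6,0,-0.0005,0.11,0,0,0],[0.6,0,-0.0005,0.11,0,0,0]]]' >/dev/null; python3 -m jog '[[[0.6,0,0,0,0,0,0],[0.6,0,0,0,0,0,0],[0.6,0,0,0,0,0,0]]]' |grep pos; python3 rel.py .4418 .2527 .111
```

```text
tool_pos: [0.4434, 0.254, 0.1649]
pos [0.4434 0.254  0.1649] shift [-0.0018  0.0014  0.0539] yaw -0.06 tilt [0.0035 0.0016]
```

```bash
python3 -m jog '[[[0.6,-0.001,0.001,0.02,0,0,0],[0.6,-0.001,0.001,0.04,0,0,0],[0.6,-0.001,0.001,0.053,0,0,0],[0.6,-0.001,0.001,0.053,0,0,0],[0.6,-0.001,0.001,0.053,0,0,0]]]' >/dev/null; python3 -m jog '[[[0.6,0,0,0,0,0,0],[0.6,0,0,0,0,0,0],[0.6,0,0,0,0,0,0]]]' |grep -E "pos|t_f"; python3 rel.py .4418 .2527 .111
```

```text
tool_pos: [0.4418, 0.2533, 0.1114]
wrist_force: [0.2, -0.0, -0.1]
pos [0.4418 0.2533 0.1114] shift [0.     0.0006 0.0004] yaw -0.01 tilt [0.0027 0.0012]
```

Aligned. Closing slowly and lifting.

```bash
python3 -m jog '[[[0.45,0,0.0005,0,0,0,0],[0.35,0,0.0005,0,0,0,0],[0.28,0,0.0005,0,0,0,0],[0.22,0,0.0005,0,0,0,0],[0.18,0,0.0005,0,0,0,0]]]' >/dev/null; python3 -m jog '[[[0.14,0,0,0,0,0,0],[0.1,0,0,0,0,0,0],[0.05,0,0,0,0,0,0],[0,0,0,0,0,0,0],[0,0,0,0,0,0,0]]]'; python3 -m jog '[[[0,0,0,-0.005,0,0,0],[0,0,0,-0.015,0,0,0],[0,0,0,-0.035,0,0,0],[0,0,0,-0.065,0,0,0],[0,0,0,-0.1,0,0,0]]]'; python3 -m jog '[[[0,0,0,-0.03,0,0,0],[0,0,0,-0.03,0,0,0],[0,0,0,-0.03,0,0,0]]]'|grep -E "pos|gripper"; python3 look.py w_pl; python3 look.py d_pl side
python3 - <<'E'
from h import *
j=dict(np.load("pics/d_pl.npz"))["pixels"];i=dict(np.load("pics/w_pl.npz"))["pixels"]
cv2.imwrite("pics/pl.png",np.hstack([cv2.resize(i[150:390,100:420],(400,300)),cv2.resize(j[140:320,130:340],(350,300),interpolation=2)])[...,::-1])
E
```

```text
time_s: 20.37
tool_pos: [0.4408, 0.2524, 0.11]
ee_rot: [1.0, -0.0, 0.0, -0.0]
wrist_force: [-0.2, 0.2, 1.6]
opening: 0.011
gripper_force: 58.4
time_s: 20.78
tool_pos: [0.4392, 0.2514, 0.2098]
ee_rot: [1.0, -0.0, -0.002, 0.001]
wrist_force: [0.4, 0.3, -0.4]
opening: 0.011
gripper_force: 58.5
tool_pos: [0.4422, 0.2529, 0.2431]
gripper_force: 58.5
[0.4422 0.2529 0.2431]
[0.4408 0.2523 0.241 ]
```

View pics/pl.png

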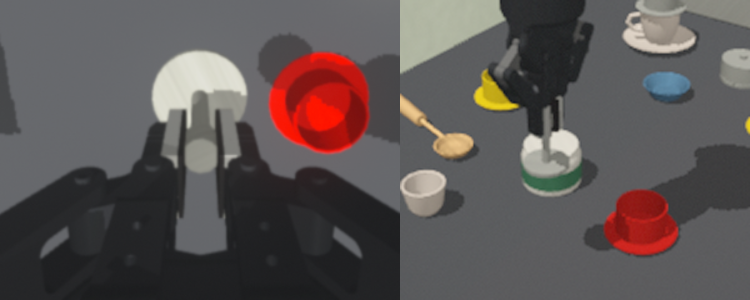

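The press hangs disc-down from its knob: left panel, disc at (200,90), stem straight. I'll check its tilt and offset.

```bash
python3 - <<'E'
from h import *
W=dict(np.load("pics/w_pl.npz"));p=cloud(W).reshape(-1,3);P=W["pos"]
m=(np.hypot(p[:,0]-P[0],p[:,1]-P[1])<.035)&(p[:,2]>.125)&(p[:,2]<.15);q=p[m]
A=np.c_[q[:,:2]-P[:2],np.ones(len(q))]
for _ in range(3):
    k=np.linalg.lstsq(A,q[:,2],rcond=None)[0];e=abs(q[:,2]-A@k);q,A=q[e<.003],A[e<.003]
print(len(q),"tilt",k[:2].round(3),"z",k[2],P[2]-k[2]);e=cv2.minEnclosingCircle(q[:,:2].astype(np.float32));print(e[0]-P[:2],e[1])
E
python3 rel.py .619 -.295 .243
```

```text
3005 tilt [-0.001  0.016] z 0.13833341687875259 0.10477337434780185
[ 0.00152105 -0.00029013] 0.023201240226626396
pos [0.44   0.2519 0.2395] shift [ 0.1791  0.5468 -0.0033] yaw -0.01 tilt [-0.0012 -0.0006]
```

```bash
python3 -m jog '[[[0,0.007,0.022,0,0,0,0],[0,0.018,0.056,0,0,0,0],[0,0.03,0.092,0,0,0,0],[0,0.042,0.128,0,0,0,0],[0,0.054,0.165,0,0,0,0]]]' >/dev/null; python3 -m jog '[[[0,0.012,0.037,0,0,0,0],[0,0.024,0.074,0,0,0,0],[0,0.036,0.111,0,0,0,0],[0,0.048,0.148,0,0,0,0],[0,0.06,0.185,0,0,0,0]]]' >/dev/null; python3 -m jog '[[[0,0.012,0.037,0,0,0,0],[0,0.024,0.074,0,0,0,0],[0,0.036,0.111,0,0,0,0],[0,0.048,0.148,0,0,0,0],[0,0.059,0.182,0,0,0,0]]]' >/dev/null; python3 -m jog '[[[0,0.006,0.015,0,0,0,0],[0,0.006,0.015,0,0,0,0],[0,0.006,0.015,0,0,0,0],[0,0.006,0.015,0,0,0,0]]]'; python3 -m jog '[[[0,0,0,0,0,0,0],[0,0,0,0,0,0,0],[0,0,0,0,0,0,0]]]'|grep pos; python3 rel.py .619 -.2948 .21; python3 look.py w_pc
python3 - <<'E'
from h import *
W=dict(np.load("pics/w_pc.npz"))
print("flange",ring(W,(.6203,-.294),.064,.076,.042,.004))
P=W["pos"];p=cloud(W).reshape(-1,3);m=(np.hypot(p[:,0]-P[0],p[:,1]-P[1])<.035)&(p[:,2]>.125)&(p[:,2]<.145);e=cv2.minEnclosingCircle(p[m][:,:2].astype(np.float32));print("disc",e,P)
E
```

```text
time_s: 22.72
tool_pos: [0.6183, -0.2935, 0.2375]
ee_rot: [1.0, -0.0, -0.002, -0.001]
wrist_force: [-0.0, -0.1, -0.9]
opening: 0.0114
gripper_force: 58.6
tool_pos: [0.6195, -0.2935, 0.2399]
pos [ 0.6195 -0.2935  0.2399] shift [-0.0005  0.0013  0.0299] yaw 0.07 tilt [-0.0004  0.0003]
[ 0.6195 -0.2935  0.2399]
flange (3845, array([ 0.6354, -0.2953,  0.07  ]), array([ 0.6152, -0.2948,  0.0362]), array([ 0.62 , -0.295]), 0.0419, array([0.0699, 0.0712]))
disc ((0.6204826831817627, -0.2935984134674072), 0.023081257939338684) [ 0.61950006 -0.29346696  0.23993371]
```

```bash
python3 -m jog '[[[0,-0.0005,0.0014,0.008,0,0,0],[0,-0.0005,0.0014,0.016,0,0,0],[0,-0.0005,0.0014,0.022,0,0,0],[0,-0.0005,0.0014,0.022,0,0,0],[0,-0.0005,0.0014,0.022,0,0,0]]]'|grep -E "pos|t_f"; python3 -m jog '[[[0,0,0,0,0,0,0],[0,0,0,0,0,0,0],[0,0,0,0,0,0,0]]]'|grep -E "pos|t_f"; python3 rel.py .619 -.2949 .21
```

```text
tool_pos: [0.6185, -0.2958, 0.2165]
wrist_force: [0.4, 0.3, -0.1]
tool_pos: [0.6194, -0.2964, 0.2185]
wrist_force: [0.3, -0.1, -0.7]
pos [ 0.6194 -0.2964  0.2185] shift [-0.0004 -0.0015  0.0085] yaw -0.02 tilt [ 0.0008 -0.0005]
```

```bash
cat > dp.py <<'E'
import sys
from h import *
W=dict(np.load(f"pics/{sys.argv[1]}.npz"));P=W["pos"];f=ring(W,(.6203,-.294),.064,.076,.042,.006)
p=cloud(W).reshape(-1,3);zd=P[2]-.106;m=(np.hypot(p[:,0]-P[0],p[:,1]-P[1])<.026)&(abs(p[:,2]-zd)<.006);e=cv2.minEnclosingCircle(p[m][:,:2].astype(np.float32))
print("flange",f[3],f[4],"disc",np.round(e[0],4),round(e[1],4),"err",np.round(e[0]-f[3],4),P.round(4))
E
python3 look.py w_pd; python3 dp.py w_pd; python3 -m jog '[[[0,0,0,0,0,0,0],[0,0,0,0,0,0,0],[0,0,0,0,0,0,0]]]'|grep -E "pos"; python3 look.py w_pe; python3 dp.py w_pe
```

```text
[ 0.6194 -0.2964  0.2185]
flange [ 0.6202 -0.2949] 0.0418 disc [ 0.6204 -0.2965] 0.0233 err [ 0.0002 -0.0016] [ 0.6194 -0.2964  0.2185]
tool_pos: [0.6192, -0.2962, 0.2181]
[ 0.6192 -0.2962  0.2181]
flange [ 0.6199 -0.2949] 0.0421 disc [ 0.6203 -0.2965] 0.0234 err [ 0.0004 -0.0016] [ 0.6192 -0.2962  0.2181]
```

```bash
python3 -m jog '[[[0,-0.0003,-0.0015,0.002,0,0,0],[0,-0.0003,-0.0015,0.004,0,0,0],[0,-0.0003,-0.0015,0.004,0,0,0],[0,-0.0003,-0.0015,0.004,0,0,0],[0,-0.0003,-0.0015,0.004,0,0,0]]]'|grep -E "pos"; python3 look.py w_pf; python3 dp.py w_pf
```

```text
tool_pos: [0.6188, -0.2946, 0.2138]
[ 0.6188 -0.2946  0.2138]
flange [ 0.6198 -0.2948] 0.0421 disc [ 0.6172 -0.2943] 0.0257 err [-0.0026  0.0005] [ 0.6188 -0.2946  0.2138]
```

```bash
python3 -m jog '[[[0,0,0,0.006,0,0,0],[0,0,0,0.012,0,0,0],[0,0,0,0.016,0,0,0],[0,0,0,0.016,0,0,0],[0,0,0,0.016,0,0,0]]]'|grep -E "pos|t_f"; python3 -m jog '[[[0,0,0,0.005,0,0,0],[0,0,0,0.01,0,0,0],[0,0,0,0.014,0,0,0],[0,0,0,0.014,0,0,0],[0,0,0,0.014,0,0,0]]]'|grep -E "pos|t_f"
```

```text
tool_pos: [0.6184, -0.2944, 0.1969]
wrist_force: [0.6, 1.4, -0.9]
tool_pos: [0.6185, -0.2945, 0.1833]
wrist_force: [-0.5, 0.2, -0.7]
```

```bash
python3 -m jog '[[[0,0,0,0.001,0,0,0],[0,0,0,0.002,0,0,0],[0,0,0,0.002,0,0,0]]]'|grep -E "pos|t_f"; python3 -m jog '[[[0,0,0,0.001,0,0,0],[0,0,0,0.001,0,0,0]]]'|grep -E "pos|t_f"; python3 -m jog '[[[0,0,0,0.001,0,0,0],[0,0,0,0.001,0,0,0]]]'|grep -E "pos|t_f"
```

```text
tool_pos: [0.6189, -0.2947, 0.182]
wrist_force: [-0.1, -1.3, 0.3]
tool_pos: [0.6188, -0.2946, 0.1809]
wrist_force: [-0.1, -0.1, -0.3]
tool_pos: [0.6188, -0.2946, 0.1798]
wrist_force: [1.3, 0.6, -1.4]
```

```bash
python3 -m jog '[[[0,0,0,0.0007,0,0,0],[0,0,0,0.0007,0,0,0]]]'|grep -E "pos|t_f"; python3 -m jog '[[[0,0,0,0.0007,0,0,0],[0,0,0,0.0007,0,0,0]]]'|grep -E "pos|t_f"
```

```text
tool_pos: [0.6188, -0.2947, 0.1792]
wrist_force: [0.4, -0.3, -0.4]
tool_pos: [0.6191, -0.2947, 0.1791]
wrist_force: [-0.4, 0.4, 1.4]
```

Contact came at 0.1791 m, where 0.179 was expected. Releasing partway, then rising.

```bash
python3 -m jog '[[[0.16,0,0,0.0003,0,0,0],[0.2,0,0,0.0003,0,0,0],[0.28,0,0,0,0,0,0],[0.35,0,0,0,0,0,0],[0.4,0,0,0,0,0,0]]]'|grep -E "pos|t_f|open"; python3 -m jog '[[[0.4,0,0,0,0,0,0],[0.4,0,0,-0.005,0,0,0],[0.4,0,0,-0.02,0,0,0],[0.4,0,0,-0.05,0,0,0],[0.4,0,0,-0.08,0,0,0]]]' |grep pos; python3 -m jog '[[[1,0,0,-0.01,0,0,0],[1,0,0,-0.01,0,0,0],[1,0,0,-0.01,0,0,0],[1,0,0,-0.01,0,0,0],[1,0,0,-0.01,0,0,0]]]' |grep pos; python3 look.py w_pr; python3 look.py d_pr side
python3 - <<'E'
from h import *
W=dict(np.load("pics/w_pr.npz"))
print(ring(W,(.6203,-.294),.095,.107,.029,.004));print("knob",ring(W,(.6200,-.295),.112,.135,.007,.008));print("sauc",ring(W,(.6182,-.292),.005,.018,.062,.004)[3])
Q=dict(np.load("pics/w_saucer.npz"))
i=W["pixels"];j=dict(np.load("pics/d_pr.npz"))["pixels"]
cv2.imwrite("pics/pr.png",np.hstack([cv2.resize(i[60:300,100:420],(400,300)),cv2.resize(j[100:190,230:350],(400,300),interpolation=2)])[...,::-1])
E
python3 rel.py .4483 -.2557 .2
```

```text
tool_pos: [0.6188, -0.2947, 0.1784]
wrist_force: [-0.4, -0.2, -0.9]
opening: 0.034
tool_pos: [0.6181, -0.2943, 0.259]
tool_pos: [0.6177, -0.294, 0.2661]
[ 0.6177 -0.294   0.2661]
[ 0.6177 -0.2941  0.2661]
(1058, array([ 0.6187, -0.2951,  0.1013]), array([ 0.6205, -0.295 ,  0.0272]), array([ 0.6199, -0.2952]), 0.0293, array([0.1023, 0.1038]))
knob (351, array([ 0.6213, -0.2951,  0.1254]), array([ 0.621 , -0.2951,  0.0051]), array([ 0.6198, -0.295 ]), 0.0071, array([0.1266, 0.1277]))
sauc [ 0.6182 -0.2919]
pos [ 0.6179 -0.2942  0.2663] shift [-0.1694 -0.0383  0.0669] yaw -0.01 tilt [-0.0034  0.0019]
```

View pics/pr.png

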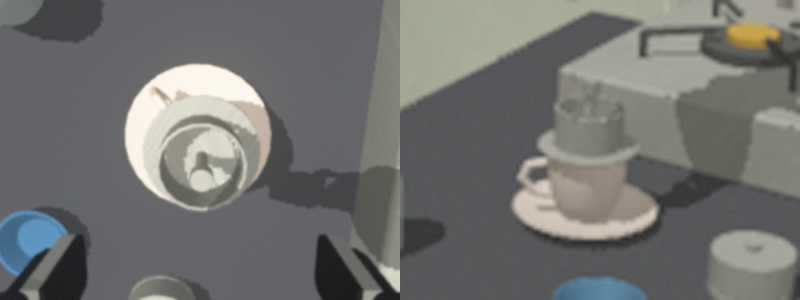

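The press sits flat in the pot: knob at (203,178), top at 0.1266 m where 0.126 was expected, centred. On to the lid.

```bash
python3 -m jog '[[[1,-0.035,-0.008,0,0,0,0],[1,-0.07,-0.016,0,0,0,0],[1,-0.105,-0.024,0,0,0,0],[1,-0.14,-0.032,0,0,0,0],[1,-0.17,-0.038,0,0,0,0]]]' >/dev/null; python3 -m jog '[[[1,0,0,0,0,0,0],[1,0,0,0,0,0,0],[1,0,0,0,0,0,0],[1,0,0,0,0,0,0]]]' |grep pos; python3 look.py w_lid
python3 - <<'E'
from h import *
W=dict(np.load("pics/w_lid.npz"))
print("top",ring(W,(.448,-.2557),.031,.041,.0335,.006));print("nub",ring(W,(.448,-.2557),.0415,.05,.006,.01))
E
python3 rel.py .448 -.2557 .12
```

```text
tool_pos: [0.4502, -0.2572, 0.2689]
[ 0.4502 -0.2572  0.2689]
top (3250, array([ 0.4493, -0.2556,  0.0369]), array([ 0.4484, -0.2555,  0.0238]), array([ 0.4481, -0.2557]), 0.0333, array([0.0369, 0.0381]))
nub (108, array([ 0.4482, -0.2556,  0.0436]), array([ 0.4482, -0.2556,  0.004 ]), array([ 0.4479, -0.2555]), 0.0058, array([0.0437, 0.0449]))
pos [ 0.4502 -0.2572  0.2688] shift [-0.0024 -0.0016  0.1488] yaw 0.01 tilt [ 0.0012 -0.0007]
```

View pics/w_lid.png

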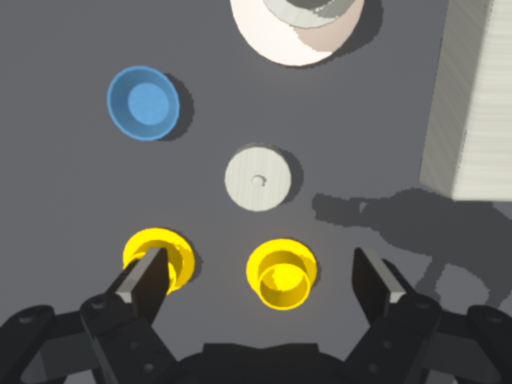

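The lid is at (258,178), nub at (258,181), with clear room for the fingers on both sides. Centre (0.448, -0.2556).

```bash
python3 -m jog '[[[1,-0.0023,-0.0016,0.03,0,0,0],[1,-0.0023,-0.0016,0.06,0,0,0],[1,-0.0023,-0.0016,0.09,0,0,0],[1,-0.0023,-0.0016,0.12,0,0,0],[1,-0.0023,-0.0016,0.13,0,0,0]]]' >/dev/null; python3 -m jog '[[[1,0,0,0,0,0,0],[1,0,0,0,0,0,0],[1,0,0,0,0,0,0]]]' |grep pos; python3 rel.py .4481 -.2556 .08
```

```text
tool_pos: [0.4482, -0.256, 0.1402]
pos [ 0.4482 -0.256   0.1402] shift [-0.0003 -0.0005  0.0602] yaw 0.0 tilt [ 0.0028 -0.0019]
```

```bash
python3 -m jog '[[[1,0,-0.0005,0.02,0,0,0],[1,0,-0.0005,0.04,0,0,0],[1,0,-0.0005,0.055,0,0,0],[1,0,-0.0005,0.06,0,0,0],[1,0,-0.0005,0.06,0,0,0]]]' |grep -E "pos|t_f"; python3 -m jog '[[[0.95,0,0,0,0,0,0],[0.85,0,0,0,0,0,0],[0.78,0,0,0,0,0,0],[0.72,0,0,0,0,0,0],[0.5,0,0,0,0,0,0]]]' |grep -E "pos|t_f"; python3 -m jog '[[[0.4,0,0,0,0,0,0],[0.4,0,0,0,0,0,0],[0.4,0,0,0,0,0,0]]]'; python3 -m jog '[[[0.4,0,0,-0.005,0,0,0],[0.4,0,0,-0.02,0,0,0],[0.4,0,0,-0.05,0,0,0],[0.4,0,0,-0.09,0,0,0],[0.4,0,0,-0.13,0,0,0]]]'|grep -E "open|t_f";python3 -m jog '[[[0.4,0,0,-0.007,0,0,0],[0.4,0,0,-0.007,0,0,0],[0.4,0,0,-0.007,0,0,0],[0.4,0,0,-0.007,0,0,0]]]';  python3 look.py w_ll
python3 - <<'E'
from h import *
W=dict(np.load("pics/w_ll.npz"));P=W["pos"];p=cloud(W).reshape(-1,3)
m=(np.hypot(p[:,0]-P[0],p[:,1]-P[1])<.032)&(p[:,2]>P[2]-.06)&(p[:,2]<P[2]-.036);q=p[m]
print(np.percentile(q[:,2]-P[2],[5,50,95]))
q=q[abs(q[:,2]-np.median(q[:,2]))<.004];A=np.c_[q[:,:2]-P[:2],np.ones(len(q))];print("tilt",np.linalg.lstsq(A,q[:,2],rcond=None)[0])
m=(np.hypot(p[:,0]-P[0],p[:,1]-P[1])<.045)&(abs(p[:,2]-np.median(q[:,2]))<.004);e=cv2.minEnclosingCircle(p[m][:,:2].astype(np.float32));print(e[0]-P[:2],e[1])
m=(np.hypot(p[:,0]-P[0],p[:,1]-P[1])<.02)&(p[:,2]>np.median(q[:,2])+.0045);print("nub",m.sum(),p[m].mean(0)-P)
E
python3 rel.py .618 -.295 .22
```

```text
tool_pos: [0.4469, -0.2548, 0.079]
wrist_force: [0.7, 0.1, -0.1]
tool_pos: [0.4478, -0.2554, 0.0808]
wrist_force: [-1.2, 1.3, 7.7]
time_s: 30.15
tool_pos: [0.4478, -0.2553, 0.0808]
ee_rot: [1.0, -0.0, 0.001, 0.001]
wrist_force: [-1.4, 1.9, 7.9]
opening: 0.0653
gripper_force: 64.8
wrist_force: [0.1, -0.6, -0.9]
opening: 0.0651
time_s: 30.9
tool_pos: [0.4452, -0.2536, 0.2138]
ee_rot: [1.0, -0.0, -0.002, -0.001]
wrist_force: [0.5, 0.4, -1.8]
opening: 0.0653
gripper_force: 66.6
[ 0.4452 -0.2536  0.2138]
[-0.04480475 -0.04384085 -0.04230511]
tilt [-0.00628902  0.00326933  0.16994464]
[6.56682139e-03 5.39981380e-05] 0.044578466564416885
nub 5332 [ 0.01005386 -0.00067891  0.00345935]
pos [ 0.445  -0.2535  0.2133] shift [ 0.1729  0.0414 -0.0075] yaw -0.01 tilt [-0.0039  0.0027]
```

```bash
python3 -m jog '[[[0.4,0,0,-0.015,0,0,0],[0.4,0.02,0.005,-0.022,0,0,0],[0.4,0.05,0.012,-0.022,0,0,0],[0.4,0.08,0.02,-0.022,0,0,0],[0.4,0.11,0.027,-0.022,0,0,0]]]' >/dev/null; python3 -m jog '[[[0.4,0.025,0.006,0,0,0,0],[0.4,0.045,0.011,0,0,0,0],[0.4,0.06,0.014,0,0,0,0],[0.4,0.061,0.014,0,0,0,0],[0.4,0.061,0.014,0,0,0,0]]]'|grep pos; python3 -m jog '[[[0.4,0,0,0,0,0,0],[0.4,0,0,0,0,0,0],[0.4,0,0,0,0,0,0],[0.4,0,0,0,0,0,0]]]'|grep pos
cat > lp.py <<'E'
import sys
from h import *
W=dict(np.load(f"pics/{sys.argv[1]}.npz"));P=W["pos"];p=cloud(W).reshape(-1,3);d=np.hypot(p[:,0]-P[0],p[:,1]-P[1])
m=(d<.012)&(abs(p[:,2]-P[2]+.0375)<.003);e=cv2.minEnclosingCircle(p[m][:,:2].astype(np.float32));print("nub-tcp",m.sum(),np.round(e[0]-P[:2],4),round(e[1],4))
f=ring(W,(.6203,-.294),.064,.076,.042,.006);print("flange",f[0],f[3],f[4],P.round(4))
E
python3 look.py w_lc; python3 lp.py w_lc
```

```text
tool_pos: [0.6168, -0.2949, 0.2344]
tool_pos: [0.6168, -0.2955, 0.2376]
[ 0.6168 -0.2955  0.2376]
nub-tcp 657 [ 0.0001 -0.0009] 0.006
flange 3561 [ 0.6202 -0.295 ] 0.042 [ 0.6168 -0.2955  0.2376]
```

```bash
python3 -m jog '[[[0.4,0.0029,-0.0009,0.01,0,0,0],[0.4,0.0029,-0.0009,0.02,0,0,0],[0.4,0.0029,-0.0009,0.03,0,0,0],[0.4,0.0029,-0.0009,0.038,0,0,0],[0.4,0.0029,-0.0009,0.038,0,0,0]]]' >/dev/null; python3 -m jog '[[[0.4,0,0,0,0,0,0],[0.4,0,0,0,0,0,0],[0.4,0,0,0,0,0,0],[0.4,0,0,0,0,0,0],[0.4,0,0,0,0,0,0]]]'|grep -E "pos|t_f"; python3 rel.py .6197 -.2946 .19; python3 look.py w_ld; python3 lp.py w_ld
```

```text
tool_pos: [0.6208, -0.2949, 0.2003]
wrist_force: [0.1, -0.1, -1.3]
pos [ 0.6208 -0.2949  0.2003] shift [-0.0011 -0.0003  0.0103] yaw -0.01 tilt [ 0.0011 -0.0007]
[ 0.6208 -0.2949  0.2003]
nub-tcp 658 [-0.0002 -0.0009] 0.0061
flange 3155 [ 0.6205 -0.2947] 0.0419 [ 0.6208 -0.2949  0.2003]
```

```bash
python3 -m jog '[[[0.4,-0.0008,-0.0005,0.004,0,0,0],[0.4,-0.0008,-0.0005,0.008,0,0,0],[0.4,-0.0008,-0.0005,0.012,0,0,0],[0.4,-0.0008,-0.0005,0.012,0,0,0],[0.4,-0.0008,-0.0005,0.012,0,0,0]]]' |grep -E "pos|t_f"; python3 -m jog '[[[0.4,0,0,0,0,0,0],[0.4,0,0,0,0,0,0],[0.4,0,0,0,0,0,0]]]'|grep -E "pos|t_f"; python3 rel.py .6197 -.2946 .18
```

```text
tool_pos: [0.6192, -0.2939, 0.1867]
wrist_force: [-0.1, 0.6, -0.0]
tool_pos: [0.6198, -0.2943, 0.1878]
wrist_force: [0.4, -0.0, -0.5]
pos [ 0.6198 -0.2943  0.1878] shift [-0.0001  0.0003  0.0078] yaw -0.01 tilt [ 0.0004 -0.0002]
```

Well aligned. Stepping down over the rim and watching the force.

```bash
python3 -m jog '[[[0.4,0,0,0.001,0,0,0],[0.4,0,0,0.002,0,0,0],[0.4,0,0,0.003,0,0,0],[0.4,0,0,0.003,0,0,0]]]' |grep -E "pos|t_f"; python3 -m jog '[[[0.4,0,0,0.001,0,0,0],[0.4,0,0,0.002,0,0,0],[0.4,0,0,0.002,0,0,0]]]'|grep -E "pos|t_f";  python3 -m jog '[[[0.4,0,0,0.001,0,0,0],[0.4,0,0,0.002,0,0,0],[0.4,0,0,0.002,0,0,0]]]'|grep -E "pos|t_f"
```

```text
tool_pos: [0.6195, -0.2941, 0.1843]
wrist_force: [-0.0, -0.2, -0.5]
tool_pos: [0.6195, -0.2941, 0.1823]
wrist_force: [0.2, 0.7, -0.9]
tool_pos: [0.6195, -0.2941, 0.1802]
wrist_force: [-0.3, 0.1, -1.7]
```

Below the 0.183 m first-contact height with no force, so the mouth is over the rim. On to the shoulder.

```bash
python3 -m jog '[[[0.4,0,0,0.001,0,0,0],[0.4,0,0,0.002,0,0,0],[0.4,0,0,0.002,0,0,0]]]' |grep -E "pos|t_f"; python3 -m jog '[[[0.4,0,0,0.0007,0,0,0],[0.4,0,0,0.0007,0,0,0]]]'|grep -E "pos|t_f";  python3 -m jog '[[[0.4,0,0,0.0007,0,0,0],[0.4,0,0,0.0007,0,0,0]]]'|grep -E "pos|t_f"
```

```text
tool_pos: [0.6195, -0.2941, 0.1782]
wrist_force: [0.0, 0.5, -1.3]
tool_pos: [0.6196, -0.2941, 0.1777]
wrist_force: [0.3, -0.4, -0.8]
tool_pos: [0.6196, -0.2941, 0.177]
wrist_force: [0.5, -0.7, -0.4]
```

```bash
python3 -m jog '[[[0.4,0,0,0.0006,0,0,0],[0.4,0,0,0.0006,0,0,0]]]'|grep -E "pos|t_f";  python3 -m jog '[[[0.4,0,0,0.0005,0,0,0],[0.4,0,0,0.0005,0,0,0]]]'|grep -E "pos|t_f"
```

```text
tool_pos: [0.6198, -0.2942, 0.177]
wrist_force: [-1.2, 0.7, 0.0]
tool_pos: [0.6199, -0.2943, 0.1769]
wrist_force: [-1.9, -0.5, 4.7]
```

Contact at 0.1769 m (0.1768 expected). Releasing, withdrawing and checking.

```bash
python3 -m jog '[[[0.77,0,0,0,0,0,0],[0.8,0,0,-0.0003,0,0,0],[0.85,0,0,-0.0003,0,0,0],[1,0,0,0,0,0,0],[1,0,0,0,0,0,0]]]'|grep -E "pos|t_f|open"; python3 -m jog '[[[1,0,0,0,0,0,0],[1,0,0,-0.01,0,0,0],[1,0,0,-0.03,0,0,0],[1,0,0,-0.06,0,0,0],[1,0,0,-0.1,0,0,0]]]' |grep pos; python3 -m jog '[[[1,0,0,-0.01,0,0,0],[1,0,0,-0.01,0,0,0],[1,0,0,-0.01,0,0,0],[1,0,0,-0.01,0,0,0],[1,0,0,-0.01,0,0,0]]]' |grep -E "pos|time"; python3 look.py w_end; python3 look.py d_end side
python3 - <<'E'
from h import *
W=dict(np.load("pics/w_end.npz"))
print("lidtop",ring(W,(.6200,-.295),.126,.1365,.0335,.004));print("nub",ring(W,(.6200,-.295),.1375,.145,.006,.006));print("flange",ring(W,(.62,-.295),.064,.076,.042,.004)[3]);print("sauc",ring(W,(.6182,-.292),.005,.018,.062,.004)[3])
i=W["pixels"];j=dict(np.load("pics/d_end.npz"))["pixels"]
cv2.imwrite("pics/end.png",np.hstack([cv2.resize(i[60:300,100:420],(400,300)),cv2.resize(j[80:200,220:380],(400,300),interpolation=2)])[...,::-1])
E
```

```text
tool_pos: [0.6194, -0.294, 0.1755]
wrist_force: [0.7, -0.4, -0.2]
opening: 0.0854
tool_pos: [0.6179, -0.2932, 0.2739]
time_s: 36.72
tool_pos: [0.6185, -0.2935, 0.2834]
[ 0.6185 -0.2935  0.2834]
[ 0.6185 -0.2935  0.2834]
lidtop (5732, array([ 0.6219, -0.2953,  0.1328]), array([ 0.6207, -0.2953,  0.0239]), array([ 0.6199, -0.2951]), 0.0337, array([0.1329, 0.134 ]))
nub (197, array([ 0.6205, -0.2952,  0.1397]), array([ 0.6204, -0.2952,  0.004 ]), array([ 0.6185, -0.2953]), 0.0054, array([0.1397, 0.1407]))
flange [ 0.6205 -0.2951]
sauc [ 0.6183 -0.292 ]
```

View pics/end.png

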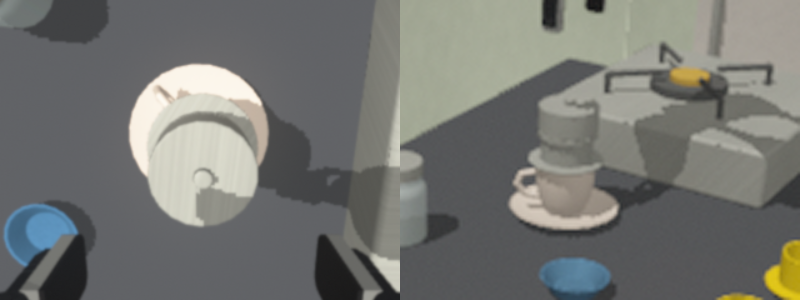

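The stack stands upright and the lid is seated: top at 0.133 m where 0.132 was expected, nub at (203,179), concentric with the pot. The gripper is clear, so I'm handing in.

```bash
python3 -c "
from plant import bot
print(bot.sign_off())"
```

```text
the job is handed in; nothing more can be done
None
```

The drip coffee maker is set up in the order asked: the cup is about 3 mm off the saucer's centre, the pot, press and lid are seated within about 1 mm of expected heights, it took about 37 s of the 128 s, and the job is handed in; no verdict came back.

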